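# Restock the empty lane of the grease-cartridge rack

### The job

One lane of the grease-cartridge rack has run empty. The rack keeps one colour to a lane: see which of the three colours is missing from its lanes, and load both spare cartridges of that colour into the empty lane, their black caps to the same side as those already in the other lanes, so that they lie one behind the other, rolled down to the front stop. Lay them in rather than dropping them, and leave everything else where it is.

Things in the scene. Friction and masses are not known exactly. Their poses are not given: they have to be found in the camera images.
- rack: Grey steel base of a gravity rack, fixed, 352 mm wide, carrying three lanes 116 mm apart. Origin on the bench at the middle of the line of the front stops; x points to the raised rear, y left, z up. In front of the stops (x = -4 to -116 mm) is a level apron, its floor 6 mm above the bench, lip 10 mm high at its front and 12 mm at its sides.
- lane_1: One of three alike lanes, in any place of the rack; any may be the empty one. Open chute, 110 mm wide inside, 170 mm long. Origin on the bench under the middle of the front stop; axes as the rack's. Floor at z = 3 mm + 0.213 x (12 degrees). Side walls 27 mm above the floor; stop: two tabs 16 mm high, 50 mm gap between. Cartridges laid in roll down to the stop.
- lane_2: One of three alike lanes, in any place of the rack; any may be the empty one. Open chute, 110 mm wide inside, 170 mm long. Origin on the bench under the middle of the front stop; axes as the rack's. Floor at z = 3 mm + 0.213 x (12 degrees). Side walls 27 mm above the floor; stop: two tabs 16 mm high, 50 mm gap between. Cartridges laid in roll down to the stop.
- lane_3: One of three alike lanes, in any place of the rack; any may be the empty one. Open chute, 110 mm wide inside, 170 mm long. Origin on the bench under the middle of the front stop; axes as the rack's. Floor at z = 3 mm + 0.213 x (12 degrees). Side walls 27 mm above the floor; stop: two tabs 16 mm high, 50 mm gap between. Cartridges laid in roll down to the stop.
- lane_1_front (a point): Where the middle of the foremost cartridge of lane_1 lies when it rests on the stop: x = 13.9 mm, z = 24.3 mm in the lane's frame. A second one behind it has its middle at x = 49.1 mm, z = 31.8 mm.
- lane_2_front (a point): Where the middle of the foremost cartridge of lane_2 lies when it rests on the stop: x = 13.9 mm, z = 24.3 mm in the lane's frame. A second one behind it has its middle at x = 49.1 mm, z = 31.8 mm.
- lane_3_front (a point): Where the middle of the foremost cartridge of lane_3 lies when it rests on the stop: x = 13.9 mm, z = 24.3 mm in the lane's frame. A second one behind it has its middle at x = 49.1 mm, z = 31.8 mm.
- red_1: Grease cartridge with a red sleeve: plain cylinder, 36 mm diameter, 104 mm long, about 130 g, black cap with a white ring at one end, bare metal lid at the other. Origin at its middle; x runs along it to the capped end (y and z turn as it rolls). At the start it lies in one of the lanes or on the apron of the rack.
- red_1_cap (a point): Middle of the capped end face of red_1, 52 mm from its middle.
- red_2: Grease cartridge with a red sleeve: plain cylinder, 36 mm diameter, 104 mm long, about 130 g, black cap with a white ring at one end, bare metal lid at the other. Origin at its middle; x runs along it to the capped end (y and z turn as it rolls). At the start it lies on the bench beside the rack.
- red_2_cap (a point): Middle of the capped end face of red_2, 52 mm from its middle.
- blue_1: Grease cartridge with a blue sleeve: plain cylinder, 36 mm diameter, 104 mm long, about 130 g, black cap with a white ring at one end, bare metal lid at the other. Origin at its middle; x runs along it to the capped end (y and z turn as it rolls). At the start it lies in one of the lanes or on the apron of the rack.
- blue_1_cap (a point): Middle of the capped end face of blue_1, 52 mm from its middle.
- blue_2: Grease cartridge with a blue sleeve: plain cylinder, 36 mm diameter, 104 mm long, about 130 g, black cap with a white ring at one end, bare metal lid at the other. Origin at its middle; x runs along it to the capped end (y and z turn as it rolls). At the start it lies on the bench beside the rack.
- blue_2_cap (a point): Middle of the capped end face of blue_2, 52 mm from its middle.
- yellow_1: Grease cartridge with a yellow sleeve: plain cylinder, 36 mm diameter, 104 mm long, about 130 g, black cap with a white ring at one end, bare metal lid at the other. Origin at its middle; x runs along it to the capped end (y and z turn as it rolls). At the start it lies in one of the lanes or on the apron of the rack.
- yellow_1_cap (a point): Middle of the capped end face of yellow_1, 52 mm from its middle.
- yellow_2: Grease cartridge with a yellow sleeve: plain cylinder, 36 mm diameter, 104 mm long, about 130 g, black cap with a white ring at one end, bare metal lid at the other. Origin at its middle; x runs along it to the capped end (y and z turn as it rolls). At the start it lies on the bench beside the rack.
- yellow_2_cap (a point): Middle of the capped end face of yellow_2, 52 mm from its middle.
- wrench: Bystander: steel wrench lying on the bench; origin under its middle.
- screwdriver: Bystander: screwdriver lying on the bench; origin under its middle.
- spray_can: Bystander: spray can standing on the bench, 52 mm across, 170 mm high; origin at the centre of its underside.
- jar: Bystander: amber jar with a steel lid, 64 mm across, 65 mm high; origin at the centre of its underside.
Mind the look-alikes: they are no part of the job. Leave any purple look-alike of the yellow_2 alone. Leave any green look-alike of the yellow_1 alone.

How it is judged:
By the outcome, as a careful person would: the job done as asked, in the order asked, and still so for the second after the job is handed in, with the robot touching nothing.
It also fails if it takes over 51 s, if anything falls off the work surface, if the arm or the gripper's body presses on something with over 40 N, if the wrist force passes 120 N, or if a joint passes its speed limit or range.

### The arm

A 7-joint arm with a two-finger parallel gripper is mounted at the origin on the work surface. World frame = base frame: x ahead of the robot, y to its left, z up, the work surface at z = 0. Lengths are in m, angles in rad, forces in N, time in s.
With the tool pointing down it reaches from about 0.4 to 0.9 m from the base axis. Payload 5.5 kg.
Tool frame: the origin (TCP) lies at the very end of the fingers, on their centre line; the grasp point (between the pads) lies 19 mm behind it; z points along the fingers, x is the direction in which the jaws open and shut, and the axes are right-handed (so a half turn about z gives the same grasp; the last joint's range is limited). The gripper opens to 92 mm and grips with 3 to 60 N. Pads are 19 mm wide; open, the fingers measure 130 mm over their backs; the gripper's body (75 mm by 190 mm) begins 47 mm behind the grasp point.
Start: joints at [1.364, 0.501, -0.427, 1.55, 0.221, 1.138, -0.21], TCP at [0.294, -0.58, 0.227] pointing down, gripper open.
Joint ranges: [-2.88, 2.88], [-0.31, 2.03], [-1.54, 1.56], [0.2, 2.42], [-1.41, 4.55], [0.19, 2.02], [-2.57, 2.57]. Speed limits (rad/s): [2.57, 2.57, 3.14, 3.14, 3.14, 3.14, 3.14].

### API

Orientations are given as a 3x3 rotation matrix whose columns are the frame's x, y, z axes.
In Python, from rig import ctrl gives the robot as it stands. The module is installed in compiled form; this text tells all that it offers.
- The arm moves only by the shell command python3 -m pendant 'ROWS' [FORCE]. ROWS is JSON, a list of rows, each a list of 7 numbers: the opening, from 0 (shut) to 1 (fully open), then the shift along the tool's x, y, z in m, then the turn, a rotation vector about the tool's x, y, z in rad. A call has 1 to 20 rows; each row is the pose to reach, as a shift and turn from the pose commanded when the call began, along the tool's axes at that moment; what a row does not reach only later rows make up. A row lasts 1/12 s, in which the tool goes at most 41.7 mm and 7.16 degrees, less where a joint would pass 70% of its speed; a pose out of reach is approached as far as the arm can. A call with a gripper value outside its range is refused whole. The fingers move at their own pace and stop on an object; FORCE is the grip in N (left out, the last holds). Time passes only in rows, so rows that repeat a pose let the fingers close. It gives the time, the measured TCP pose, the force and the opening at its end, in the units of the state.
- ctrl.get_obs(): the state, without advancing time (a new reading comes with each control period).
- ctrl.grab_frame(name): name is "scene" or "top"; returns a dict with "frame" (420x560x3 uint8, red, green, blue), "range_z" (420x560 float32, m along the optical axis (not along the pixel's ray), 0 where there is no reading), "K" (3x3 intrinsics, pixels), "T" (4x4, takes a point from camera to world coordinates). Camera axes: x right, y up, looking along -z (the intrinsics and any distortion apply to the point x, -y, -z); pixel columns grow to the right and rows downward; lengths in m; the calibration is good to about 2 mm. A picture is of the moment at which its call begins.
- ctrl.sign_off(): hands the job in, once; it reports no verdict.
The state is a dict: "t": time; "q": joint angles; "dq": joint speeds; "joint_efforts": joint torques, N m; "tool_pos": TCP position; "tcp_rot": TCP orientation; "force": force on the tool from outside, world axes, zero at the start; "wrist_torque": the same for the moment, N m; "opening": opening from 0.0 (shut) to 1.0 (fully open).
Only numpy, scipy, OpenCV 4.12 (cv2) and the standard library are available. Lean on these libraries where they do the work, as an engineer would, in place of code of your own. Each camera call takes 0.05 s, during which the arm holds its last target. There are 200 camera calls.

## Working session

There is one attempt and no reset: what is moved stays moved. The work goes in short steps, Python scripts to look and compute and a shell command to move; the robot and the scene stay as the last step left them, time stands still between calls to the robot, and variables do not carry over. Pictures are saved under pics/ and viewed, about 8 in all and at most 12, crops included, and the job is handed in when it is done.

```bash
mkdir -p pics; cat > h.py <<'E'
import numpy as np, cv2
from rig import ctrl
def grab(n,tag):
    f=ctrl.grab_frame(n); np.savez(f'{tag}.npz',**f)
    cv2.imwrite(f'pics/{tag}.png',cv2.resize(f['frame'][:,:,::-1],(800,600),interpolation=cv2.INTER_CUBIC)); return f
def cloud(f):
    d=f['range_z']; h,w=d.shape; K=f['K']; u,v=np.meshgrid(np.arange(w),np.arange(h))
    P=np.stack([(u-K[0,2])/K[0,0]*d,-(v-K[1,2])/K[1,1]*d,-d],-1)
    return P@f['T'][:3,:3].T+f['T'][:3,3]
E
python3 - <<'E'
from h import *
for n in('top','scene'):
    f=grab(n,n+'0'); print(f['K'],f['T'],f.keys())
print(ctrl.get_obs())
E
```

```text
[[487.21869812   0.         283.49882876]
 [  0.         487.21869812 209.83088384]
 [  0.           0.           1.        ]] [[-0.01700222  0.98480386 -0.17283602  0.21415457]
 [-0.99983644 -0.0156801   0.00901209  0.03223522]
 [ 0.00616505  0.17296098  0.98490938  1.64980759]
 [ 0.          0.          0.          1.        ]] dict_keys(['frame', 'range_z', 'K', 'T'])
[[427.6499376    0.         284.62498794]
 [  0.         427.6499376  214.83533693]
 [  0.           0.           1.        ]] [[-0.87973874 -0.27195353  0.39000131  1.0406461 ]
 [ 0.47541874 -0.49269361  0.72885528  1.04300017]
 [-0.00606361  0.82661616  0.56273346  0.82343978]
 [ 0.          0.          0.          1.        ]] dict_keys(['frame', 'range_z', 'K', 'T'])
{'t': 0.1, 'q': array([ 1.36420039,  0.5017606 , -0.42680389,  1.55133461,  0.22082599,
        1.13832524, -0.21030786]), 'dq': array([ 0.00021075, -0.00269782,  0.00090378, -0.00331914, -0.0008609 ,
       -0.0021049 ,  0.00129381]), 'joint_efforts': array([-1.12704720e-02, -5.67878008e+01, -5.83832279e+00, -2.79917729e+01,
       -6.88371412e-02,  2.41257105e-02,  3.88228023e-05]), 'tool_pos': array([ 0.29392469, -0.57903662,  0.2257822 ]), 'tcp_rot': array([[ 4.52744733e-01, -8.91639845e-01, -7.70427499e-04],
       [-8.91638424e-01, -4.52745387e-01,  1.59252519e-03],
       [-1.76876641e-03, -3.40646293e-05, -9.99998435e-01]]), 'force': array([-0.56997238,  0.05668706, -0.89632637]), 'wrist_torque': array([ 0.00987163, -0.01252234, -0.02701809]), 'opening': 1.0009488568627976}
```

View pics/top0.png

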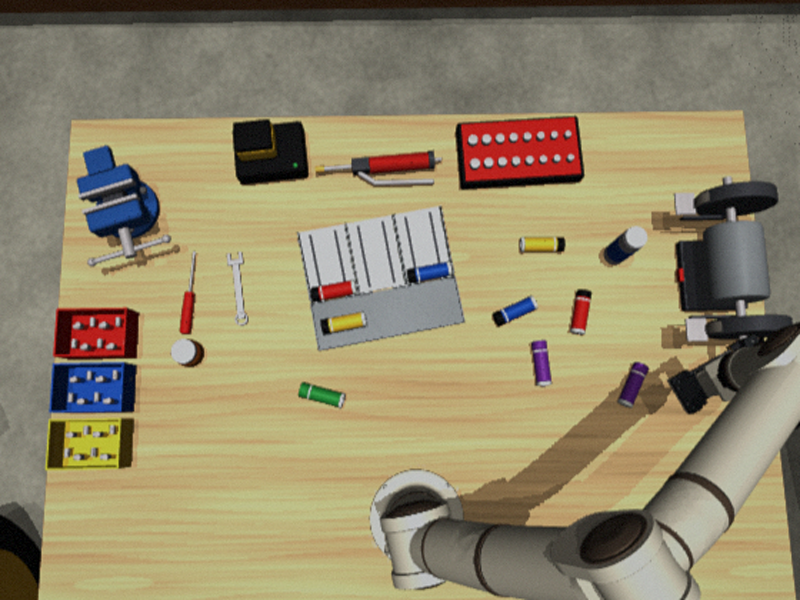

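View pics/scene0.png

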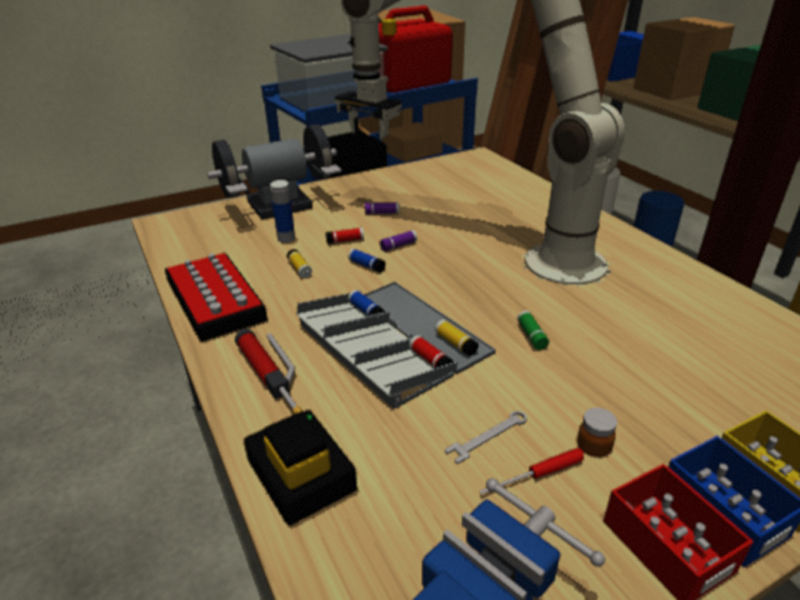

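Yellow is missing from the lanes and the middle lane is empty. The caps in the lanes point image-left in the top view: red (318,293), blue (414,274). One yellow lies on the apron at (343,322) with its cap left. The other is on the bench at (541,244) with its cap right. Next I'll measure.

```bash
python3 - <<'E'
from h import *
f=dict(np.load('top0.npz')); P=cloud(f); im=f['frame']
def box(u0,u1,v0,v1):
    m=np.zeros(im.shape[:2],bool); m[int(v0*.7):int(v1*.7),int(u0*.7):int(u1*.7)]=1; return m
for n,b in dict(red=(305,362,275,305),blue=(402,456,258,288),yA=(312,375,307,338),yB=(512,572,230,258)).items():
    z0={'red':.035,'blue':.035,'yA':.025,'yB':.015}[n]
    m=box(*b)&(P[...,2]>z0); Q=P[m]; c=Q[:,:2].mean(0); w,V=np.linalg.eigh(np.cov(Q[:,:2].T)); a=V[:,1]; a*=np.sign(a[1])
    s=(Q[:,:2]-c)@a; t=(Q[:,:2]-c)@V[:,0]
    mid=c+a*(np.percentile(s,1)+np.percentile(s,99))/2
    print(n,len(Q),mid.round(4),'L',np.ptp(s).round(3),'W',np.ptp(t).round(3),'axisang',np.degrees(np.arctan2(a[1],a[0])).round(2),'zmax',np.percentile(Q[:,2],98).round(4))
# rack corners (800x600 px)
for u,v in[(299,233),(441,207),(465,322),(318,349),(310,294),(455,269),(345,226),(396,216)]:
    x,y=int(u*.7),int(v*.7); print((u,v),P[y,x].round(4))
hsv=cv2.resize(im[130:260,200:410,::-1],None,fx=3.8,fy=3.8,interpolation=cv2.INTER_CUBIC); cv2.imwrite('pics/c1.png',hsv)
E
```

```text
red 258 [0.527  0.1949] L 0.343 W 0.27 axisang 65.18 zmax 0.0495
blue 253 [ 0.5671 -0.0394] L 0.237 W 0.362 axisang 108.17 zmax 0.0492
yA 320 [0.4458 0.163 ] L 0.207 W 0.247 axisang 84.4 zmax 0.0498
yB 315 [ 0.4549 -0.1379] L 0.588 W 0.1 axisang 134.83 zmax 0.0433
(299, 233) [0.6648 0.2698 0.0326]
(441, 207) [ 0.717  -0.069   0.0653]
(465, 322) [ 0.4495 -0.1244 -0.0053]
(318, 349) [ 0.3894  0.228  -0.0014]
(310, 294) [0.5205 0.2431 0.0198]
(455, 269) [ 0.5789 -0.1039 -0.0014]
(345, 226) [0.6704 0.1573 0.069 ]
(396, 216) [0.701  0.0363 0.0421]
```

View pics/c1.png

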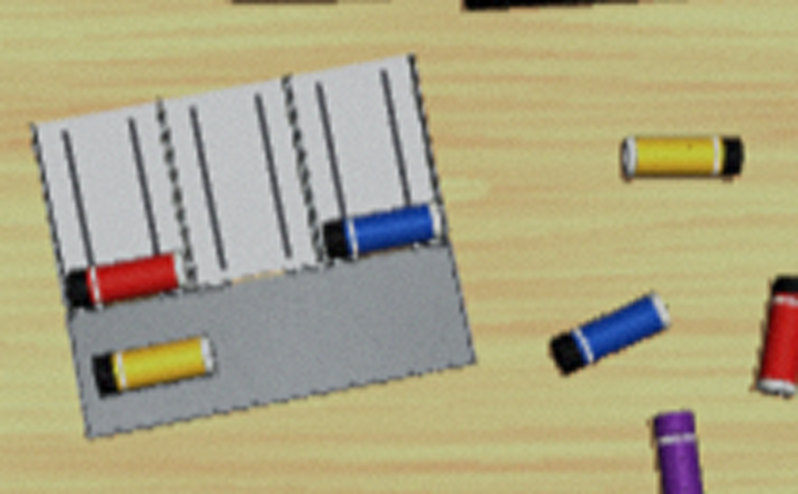

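```bash
cat >> h.py <<'E'
def px2w(f,u,v,z):
    K=f['K'];T=f['T']; d=T[:3,:3]@np.array([(u-K[0,2])/K[0,0],-(v-K[1,2])/K[1,1],-1]); o=T[:3,3]
    return (o+d*(z-o[2])/d[2])[:2]
E
python3 - <<'E'
from h import *
f=dict(np.load('top0.npz')); P=cloud(f); im=f['frame']
C=lambda cx,cy,z:px2w(f,200+cx/3.8-.4,130+cy/3.8-.4,z)
for n,(a,b,z) in dict(red=((66,289),(187,270),.0243),blue=((323,240),(440,219),.0243),yA=((94,375),(213,352),.024),yB=((743,157),(621,157),.018)).items():
    A=C(*a,z);B=C(*b,z);m=(A+B)/2;d=A-B
    print(n,'mid',m.round(4),'L',np.hypot(*d).round(4),'capang',np.degrees(np.arctan2(d[1],d[0])).round(2))
    r=np.hypot(P[...,0]-m[0],P[...,1]-m[1]); Q=P[(r<.06)&(P[...,2]>z+.006)&(P[...,2]<z+.03)]
    ax=d/np.hypot(*d); t=(Q[:,:2]-m)@ax; s=(Q[:,:2]-m)@[-ax[1],ax[0]]; k=(abs(s)<.022)&(abs(t)<.056);Q=Q[k];t=t[k];s=s[k]
    q=np.polyfit(t,s,1); print('  depth: n',len(t),'ang corr',np.degrees(q[0]).round(2),'off',q[1].round(4),'t range',np.percentile(t,[1,99]).round(4),'ztop',np.percentile(Q[:,2],[50,90]).round(4))
c=[C(90,437,.016),C(475,362,.018),C(412,55,.066),C(33,123,.066)]
print(np.round(c,4)); 
for i,j in((0,1),(3,2),(0,3),(1,2)):
    d=c[j]-c[i]; print(np.hypot(*d).round(4),np.degrees(np.arctan2(d[1],d[0])).round(2))
E
```

```text
red mid [0.5252 0.1886] L 0.1091 capang 98.2
  depth: n 295 ang corr 2.68 off 0.0005 t range [-0.0543  0.0551] ztop [0.0392 0.0452]
blue mid [ 0.5672 -0.0402] L 0.107 capang 99.49
  depth: n 292 ang corr 0.97 off 0.0014 t range [-0.0549  0.0542] ztop [0.0394 0.0453]
yA mid [0.4491 0.1647] L 0.1071 capang 100.16
  depth: n 293 ang corr -0.11 off 0.0016 t range [-0.051   0.0505] ztop [0.0393 0.0446]
yB mid [ 0.6317 -0.315 ] L 0.111 capang -90.88
  depth: n 265 ang corr -0.4 off -0.0006 t range [-0.0523  0.0512] ztop [0.033  0.0386]
[[ 0.3855  0.2216]
 [ 0.4467 -0.1209]
 [ 0.7165 -0.069 ]
 [ 0.6591  0.2673]]
0.3479 -79.87
0.3412 -80.32
0.2774 9.48
0.2748 10.88
```

```bash
cat >> h.py <<'E'
from scipy.spatial.transform import Rotation as R
U=np.array([.9842,.1771]); O=np.array([.5325,.0715])
def lane(x,y=0): return O+x*U+y*np.array([-U[1],U[0]])
def go(x,y,z,yaw,tilt=0):
    """tilt: lean so tool z is normal to lane floor (deg about tool y)"""
    o=ctrl.get_obs(); R0=o['tcp_rot']; p=np.array([x,y,z])-o['tool_pos']
    Rt=R.from_euler('z',yaw,degrees=True).as_matrix()@np.diag([1,-1,-1.])@R.from_euler('y',tilt,degrees=True).as_matrix()
    rv=R.from_matrix(R0.T@Rt).as_rotvec()
    print('shift',(R0.T@p).round(4),'rot',rv.round(4),'rows>=',np.ceil(max(np.linalg.norm(p)/.0417,np.degrees(np.linalg.norm(rv))/7.16)),'toolx yaw',np.degrees(np.arctan2(R0[1,0],R0[0,0])).round(1),'q',o['q'].round(2))
E
python3 - <<'E'
from h import *
f=dict(np.load('top0.npz')); P=cloud(f)
m=(P[...,2]>.1)&(P[...,2]<.2)&(abs(P[...,0]-.62)<.1)&(abs(P[...,1]+.47)<.1)
print('can',np.median(P[m],0),P[m].min(0),P[m].max(0))
go(.6317,-.315,.226,179.1)
E
```

```text
can [ 0.60227497 -0.48303248  0.16565675] [ 0.58140484 -0.51501213  0.10002692] [ 0.63302952 -0.46376811  0.17669369]
shift [-8.250e-02 -4.207e-01 -1.000e-04] rot [1.8000e-03 1.1000e-03 2.0563e+00] rows>= 17.0 toolx yaw -63.1 q [ 1.36  0.5  -0.43  1.55  0.22  1.14 -0.21]
```

```bash
python3 -m pendant '[[1,-0.0825,-0.4207,0,0,0,2.056],[1,-0.0825,-0.4207,0,0,0,2.056],[1,-0.0825,-0.4207,0,0,0,2.056],[1,-0.0825,-0.4207,0,0,0,2.056],[1,-0.0825,-0.4207,0,0,0,2.056],[1,-0.0825,-0.4207,0,0,0,2.056],[1,-0.0825,-0.4207,0,0,0,2.056],[1,-0.0825,-0.4207,0,0,0,2.056],[1,-0.0825,-0.4207,0,0,0,2.056],[1,-0.0825,-0.4207,0,0,0,2.056],[1,-0.0825,-0.4207,0,0,0,2.056],[1,-0.0825,-0.4207,0,0,0,2.056],[1,-0.0825,-0.4207,0,0,0,2.056],[1,-0.0825,-0.4207,0,0,0,2.056],[1,-0.0825,-0.4207,0,0,0,2.056],[1,-0.0825,-0.4207,0,0,0,2.056],[1,-0.0825,-0.4207,0,0,0,2.056],[1,-0.0825,-0.4207,0,0,0,2.056],[1,-0.0825,-0.4207,0,0,0,2.056]]'; python3 -c "
from h import *
go(.6317,-.315,.1,179.1)"
```

```text
t: 1.68
tool_pos: [0.6323, -0.3149, 0.2264]
tcp_rot: [[-1.0, 0.015, -0.001], [0.015, 1.0, -0.002], [0.001, -0.002, -1.0]]
force: [0.5, -0.5, -0.3]
opening: 0.998
shift [4.000e-04 1.000e-04 1.264e-01] rot [-0.0016 -0.0011  0.0002] rows>= 4.0 toolx yaw 179.1 q [ 0.17  0.59  0.39  1.41 -0.23  1.18 -2.57]
```

```bash
python3 -c "
from h import *
print(repr(ctrl.get_obs()['q'][6]));go(.6317,-.315,.0045,184)"
```

```text
np.float64(-2.571182482480977)
shift [3.000e-04 2.000e-04 2.219e-01] rot [-0.0015 -0.0011 -0.0853] rows>= 6.0 toolx yaw 179.1 q [ 0.17  0.59  0.39  1.41 -0.23  1.18 -2.57]
```

```bash
python3 -m pendant '[[0.8,0,0,0.03,0,0,-0.085],[0.8,0,0,0.07,0,0,-0.085],[0.8,0,0,0.11,0,0,-0.085],[0.8,0,0,0.15,0,0,-0.085],[0.8,0,0,0.18,0,0,-0.085],[0.8,0,0,0.2,0,0,-0.085],[0.8,0,0,0.215,0,0,-0.085],[0.8,0,0,0.222,0,0,-0.085],[0.8,0,0,0.222,0,0,-0.085],[0.3,0,0,0.222,0,0,-0.085],[0.3,0,0,0.222,0,0,-0.085],[0.3,0,0,0.222,0,0,-0.085],[0.3,0,0,0.222,0,0,-0.085],[0.3,0,0,0.222,0,0,-0.085],[0.3,0,0,0.222,0,0,-0.085],[0.3,0,0,0.222,0,0,-0.085]]' 25; python3 -c "
from h import *
x,y=lane(.082)
go(x,y,.18,190.2-180)"
```

```text
t: 3.02
tool_pos: [0.6323, -0.3156, 0.0054]
tcp_rot: [[-0.998, -0.07, 0.001], [-0.07, 0.998, -0.0], [-0.001, -0.0, -1.0]]
force: [-0.6, 0.6, 2.6]
opening: 0.395
shift [-0.009   0.402  -0.1747] rot [1.0000e-03 5.0000e-04 3.0331e+00] rows>= 25.0 toolx yaw -176.0 q [ 0.23  0.83  0.29  1.53 -0.3   0.82 -2.44]
```

```bash
python3 -m pendant '[[0.3,0,0,-0.02,0,0,0],[0.3,0,0,-0.06,0,0,0],[0.3,0,0,-0.1,0,0,0],[0.3,0,0.01,-0.14,0,0,-0.12],[0.3,0,0.04,-0.16,0,0,-0.24],[0.3,0,0.08,-0.16,0,0,-0.36],[0.3,0,0.12,-0.16,0,0,-0.48],[0.3,0,0.16,-0.16,0,0,-0.6],[0.3,0,0.2,-0.16,0,0,-0.72],[0.3,0,0.24,-0.16,0,0,-0.84],[0.3,0,0.28,-0.16,0,0,-0.96],[0.3,0,0.32,-0.16,0,0,-1.08],[0.3,0.01,0.36,-0.16,0,0,-1.2],[0.3,0.02,0.38,-0.16,0,0,-1.32],[0.3,0.03,0.39,-0.16,0,0,-1.44],[0.3,0.03,0.395,-0.16,0,0,-1.56],[0.3,0.03,0.395,-0.16,0,0,-1.68],[0.3,0.03,0.395,-0.16,0,0,-1.8]]'; python3 -c "
from h import *
def tgt(x,h=.0,d=.0126):
    c=np.radians(12); ax=x+ -(-np.sin(c))*d; z=.0243+.213*(x-.0139)-d*np.cos(c)+h
    X,Y=lane(x+d*np.sin(c)); return X,Y,z
for s in(12,-12): go(*tgt(.042,.08),10.2,s)
print(tgt(.042))"
```

```text
t: 4.52
tool_pos: [0.5741, 0.0772, 0.1646]
tcp_rot: [[0.302, -0.953, -0.0], [-0.953, -0.302, -0.0], [0.0, 0.0, -1.0]]
force: [-1.0, -0.1, -0.3]
opening: 0.393
shift [-0.0014 -0.0029  0.0667] rot [ 0.1513  0.172  -1.4367] rows>= 12.0 toolx yaw -72.4 q [-0.09  0.41 -0.11  1.8   0.06  0.93 -1.49]
shift [-0.0014 -0.0029  0.0667] rot [-0.1507 -0.1715 -1.4367] rows>= 12.0 toolx yaw -72.4 q [-0.09  0.41 -0.11  1.8   0.06  0.93 -1.49]
(np.float64(0.5764146962448957), np.float64(0.07940214662159219), np.float64(0.017960640230754048))
```

```bash
python3 -m pendant '[[0.3,-0.0014,-0.0029,0.02,0.151,0.172,-1.437],[0.3,-0.0014,-0.0029,0.04,0.151,0.172,-1.437],[0.3,-0.0014,-0.0029,0.067,0.151,0.172,-1.437],[0.3,-0.0014,-0.0029,0.067,0.151,0.172,-1.437],[0.3,-0.0014,-0.0029,0.067,0.151,0.172,-1.437],[0.3,-0.0014,-0.0029,0.067,0.151,0.172,-1.437],[0.3,-0.0014,-0.0029,0.067,0.151,0.172,-1.437],[0.3,-0.0014,-0.0029,0.067,0.151,0.172,-1.437],[0.3,-0.0014,-0.0029,0.067,0.151,0.172,-1.437],[0.3,-0.0014,-0.0029,0.067,0.151,0.172,-1.437],[0.3,-0.0014,-0.0029,0.067,0.151,0.172,-1.437],[0.3,-0.0014,-0.0029,0.067,0.151,0.172,-1.437],[0.3,-0.0014,-0.0029,0.067,0.151,0.172,-1.437],[0.3,-0.0014,-0.0029,0.067,0.151,0.172,-1.437]]'; python3 -c "
from h import *
go(.5764,.0794,.0185,10.2,12)
f=grab('top','top1')
cv2.imwrite('pics/c2.png',cv2.resize(f['frame'][120:270,190:350,::-1],None,fx=4,fy=4,interpolation=cv2.INTER_CUBIC))
f=grab('scene','sc1')
cv2.imwrite('pics/c3.png',cv2.resize(f['frame'][180:300,190:360,::-1],None,fx=4.5,fy=4.5,interpolation=cv2.INTER_CUBIC))"
```

```text
t: 5.68
tool_pos: [0.5767, 0.0779, 0.0976]
tcp_rot: [[0.965, 0.166, 0.204], [0.163, -0.986, 0.035], [0.207, -0.0, -0.978]]
force: [0.5, 0.7, -1.6]
opening: 0.391
shift [-0.0165 -0.0015  0.0773] rot [ 0.0021  0.0006 -0.0107] rows>= 2.0 toolx yaw 9.6 q [ 0.17  0.44 -0.43  2.02  0.37  0.54 -0.33]
```

View pics/c3.png

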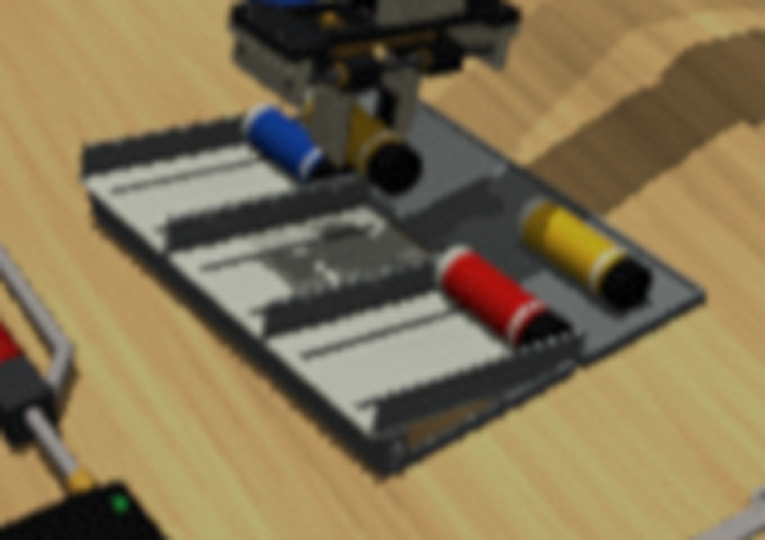

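View pics/c2.png

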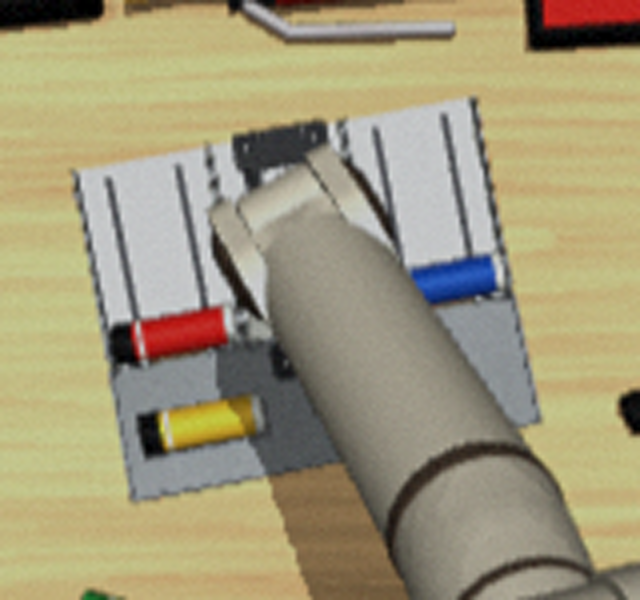

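```bash
python3 - <<'E'
from h import *
f=dict(np.load('sc1.npz')); P=cloud(f); im=f['frame'].astype(int)
L=np.stack([(P[...,:2]-O)@U,(P[...,:2]-O)@[-U[1],U[0]],P[...,2]],-1)
z=L[...,2]
m=(z>.085)&(z<.135)&(L[...,0]>.02)&(L[...,0]<.09)&(abs(L[...,1])<.07)
print('held',m.sum(),np.percentile(L[m],[1,50,99],axis=0).round(4))
sel=m&(L[...,1]>.03); print(np.percentile(L[sel],[2,50,98],axis=0).round(4))
for a,b,n in((100,132,'red'),(-132,-100,'blue')):
  k=(L[...,0]>-.01)&(L[...,0]<.035)&(L[...,1]>(a-50)/1e3)&(L[...,1]<(b+50)/1e3)&(z>.034)&(z<.05); print(n,np.percentile(L[k],[1,50,99],axis=0).round(4))
# wall tops
for x in(.06,.09,.12,.15):
  k=(abs(L[...,0]-x)<.006)&(z>.003+.213*x+.017)&(z<.003+.213*x+.032)&(abs(L[...,1])<.2); print(x,np.unique((L[k][:,1]/.004).round(),return_counts=True))
E
```

```text
held 317 [[ 0.0207 -0.0507  0.099 ]
 [ 0.0538  0.0195  0.1224]
 [ 0.0772  0.0514  0.1335]]
[[0.0325 0.0315 0.0981]
 [0.0504 0.0475 0.1173]
 [0.0651 0.0514 0.1299]]
red [[0.0015 0.0558 0.0342]
 [0.0205 0.1181 0.0407]
 [0.0326 0.1725 0.0456]]
blue [[ 0.0033 -0.1735  0.0342]
 [ 0.0218 -0.1163  0.0403]
 [ 0.0322 -0.0557  0.0461]]
0.06 (array([-44., -43., -42., -16., -15., -14.,  13.,  14.,  15.,  42.,  43.]), array([ 5,  6,  1,  2,  8,  3,  3, 10,  6,  3,  8]))
0.09 (array([-45., -44., -43., -17., -16., -15., -14.,  13.,  14.,  15.,  42.,
        43.]), array([1, 4, 4, 1, 1, 8, 4, 3, 8, 5, 6, 6]))
0.12 (array([-45., -44., -43., -16., -15., -14., -13.,  13.,  14.,  15.,  42.,
        43.,  44.]), array([1, 5, 6, 1, 6, 6, 1, 1, 4, 8, 4, 8, 1]))
0.15 (array([-44., -43., -42., -16., -15., -14.,  13.,  14.,  15.,  42.,  43.]), array([6, 5, 2, 2, 4, 9, 1, 9, 4, 8, 6]))
```

```bash
python3 -m pendant '[[0.3,-0.006,0,0.025,0,0,-0.01],[0.3,-0.012,0,0.05,0,0,-0.01],[0.3,-0.0165,0,0.066,0,0,-0.01],[0.3,-0.0165,0,0.072,0,0,-0.01],[0.3,-0.0165,0,0.0745,0,0,-0.01],[0.3,-0.0165,0,0.0755,0,0,-0.01],[0.3,-0.0165,0,0.0755,0,0,-0.01]]'; python3 -c "
from h import *
go(.5764,.0794,.018,10.2,12);print(ctrl.get_obs()['force'])"
```

```text
t: 6.37
tool_pos: [0.5777, 0.079, 0.0214]
tcp_rot: [[0.962, 0.179, 0.207], [0.176, -0.984, 0.036], [0.21, 0.002, -0.978]]
force: [-0.1, -0.4, -1.1]
opening: 0.392
shift [-0.0019 -0.0006  0.003 ] rot [ 0.0017 -0.0019  0.0028] rows>= 1.0 toolx yaw 10.4 q [ 0.08  0.57 -0.32  2.04  0.48  0.38 -0.42]
[-0.12159227 -0.43140071 -1.08983626]
```

Creep down in 1 mm steps to find contact.

```bash
python3 -m pendant '[[0.3,0,0,0.001,0,0,0],[0.3,0,0,0.002,0,0,0],[0.3,0,0,0.002,0,0,0]]' | grep -E 'force|pos'; python3 -m pendant '[[0.3,0,0,0.001,0,0,0],[0.3,0,0,0.0015,0,0,0],[0.3,0,0,0.0015,0,0,0]]'| grep -E 'force|pos';
```

```text
tool_pos: [0.5776, 0.0785, 0.0192]
force: [-0.3, -0.5, -1.3]
tool_pos: [0.5777, 0.0785, 0.0182]
force: [-3.1, -1.7, 9.6]
```

```bash
python3 -m pendant '[[0.42,0,0,-0.0005,0,0,0],[0.44,0,0,-0.0005,0,0,0],[0.46,0,0,-0.0005,0,0,0],[0.48,0,0,-0.0005,0,0,0],[0.5,0,0,-0.0005,0,0,0],[0.5,0,0,-0.0005,0,0,0],[0.5,0,0,-0.005,0,0,0],[0.5,0,0,-0.012,0,0,0],[0.5,0,0,-0.02,0,0,0],[0.5,0,0,-0.035,0,0,0],[0.5,0,0,-0.06,0,0,0],[0.5,0,0,-0.09,0,0,0],[0.5,0,0,-0.12,0,0,0],[0.5,0,0,-0.14,0,0,0]]'; python3 -c "
from h import *
go(.4491,.1647,.13,10.2,0)
f=grab('scene','sc2')
cv2.imwrite('pics/c4.png',cv2.resize(f['frame'][180:300,190:360,::-1],None,fx=4.5,fy=4.5,interpolation=cv2.INTER_CUBIC))"
```

```text
t: 8.03
tool_pos: [0.549, 0.0741, 0.1574]
tcp_rot: [[0.961, 0.18, 0.208], [0.177, -0.984, 0.035], [0.211, 0.003, -0.977]]
force: [1.0, -0.3, -0.3]
opening: 0.5
shift [-0.0858 -0.1072  0.0092] rot [ 0.0025 -0.2127  0.0034] rows>= 4.0 toolx yaw 10.4 q [ 0.26  0.31 -0.51  2.04  0.27  0.63 -0.24]
```

View pics/c4.png

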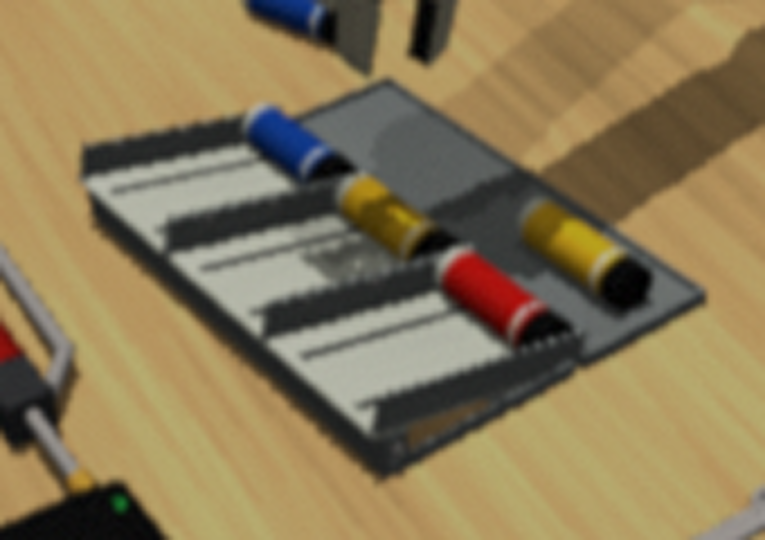

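The first cartridge lies at the stop (crop 395,220), in line with red and blue, with its cap on the same side. Next I'll refine the apron one from the scene camera.

```bash
python3 - <<'E'
from h import *
for t in('sc2','top0'):
  f=dict(np.load(t+'.npz')); P=cloud(f)
  L=np.stack([(P[...,:2]-O)@U,(P[...,:2]-O)@[-U[1],U[0]],P[...,2]],-1)
  k=(abs(L[...,0]+.066)<.026)&(abs(L[...,1]-.1065)<.065)&(L[...,2]>.012)&(L[...,2]<.05)
  Q=L[k]; print(t,len(Q),np.percentile(Q,[1,50,99],axis=0).round(4))
  # circle fit in x,z (radius 18)
  from scipy.optimize import least_squares
  r=least_squares(lambda p:np.hypot(Q[:,0]-p[0]-p[2]*(Q[:,1]-.1065),Q[:,2]-p[1])-.018,[-.066,.024,0],loss='soft_l1',f_scale=.001); print(r.x.round(4))
E
```

```text
sc2 361 [[-0.08    0.0532  0.013 ]
 [-0.0554  0.1149  0.0368]
 [-0.0465  0.1571  0.0452]]
[-0.0668  0.0253 -0.0025]
top0 339 [[-0.0889  0.0545  0.0124]
 [-0.0688  0.1067  0.0382]
 [-0.0436  0.1609  0.0481]]
[-0.0662  0.0239 -0.0066]
```

```bash
python3 -c "
from h import *
print(lane(-.0665,.106));go(*lane(-.0665,.106),.09,10.4,0)"
```

```text
[0.4482781  0.16404805]
shift [-0.0976 -0.107   0.0502] rot [ 3.900e-03 -2.173e-01  1.000e-04] rows>= 4.0 toolx yaw 10.4 q [ 0.26  0.3  -0.51  2.04  0.27  0.63 -0.24]
```

```bash
python3 -m pendant '[[0.54,-0.0255,-0.027,0,0.001,-0.06,0],[0.54,-0.05,-0.055,0.013,0.002,-0.12,0],[0.54,-0.074,-0.08,0.026,0.003,-0.18,0],[0.54,-0.0976,-0.107,0.05,0.004,-0.217,0],[0.54,-0.0976,-0.107,0.05,0.004,-0.217,0],[0.54,-0.0976,-0.107,0.05,0.004,-0.217,0],[0.54,-0.0976,-0.107,0.05,0.004,-0.217,0]]'; python3 -c "
from h import *
go(*lane(-.0665,.106),.0115,10.4,0)"
```

```text
t: 8.67
tool_pos: [0.4462, 0.1634, 0.0849]
tcp_rot: [[0.984, 0.18, -0.007], [0.18, -0.984, 0.0], [-0.007, -0.002, -1.0]]
force: [0.2, -0.3, -0.7]
opening: 0.538
shift [ 0.0027 -0.0001  0.0734] rot [-0.0015  0.0066 -0.0001] rows>= 2.0 toolx yaw 10.4 q [ 0.03  0.42 -0.52  2.08  0.31  0.72 -0.5 ]
```

```bash
python3 -m pendant '[[0.54,0.0025,0,0,0,0.006,0],[0.54,0.0025,0,0.025,0,0.006,0],[0.54,0.0025,0,0.045,0,0.006,0],[0.54,0.0025,0,0.06,0,0.006,0],[0.54,0.0025,0,0.07,0,0.006,0],[0.54,0.0025,0,0.0735,0,0.006,0],[0.54,0.0025,0,0.0735,0,0.006,0],[0.3,0.0025,0,0.0735,0,0.006,0],[0.3,0.0025,0,0.0735,0,0.006,0],[0.3,0.0025,0,0.0735,0,0.006,0],[0.3,0.0025,0,0.0735,0,0.006,0],[0.3,0.0025,0,0.0735,0,0.006,0]]' 25; python3 -c "
from h import *
o=ctrl.get_obs()
# y: lane center -.001, cartridge centre .106 ; keep grip offset
dl=(o['tool_pos'][:2]-O)@np.array([-U[1],U[0]])
print('tcp lane y',dl, 'x',(o['tool_pos'][:2]-O)@U)
x=.086;d=.006+.018-o['tool_pos'][2]; print(d)
y=dl-.106-.001
h=.07
X,Y=lane(x+d*np.sin(.2094),y); z=.0243+.213*(x-.0139)-d*np.cos(.2094)
print(X,Y,z); go(X,Y,z+h,10.2,12)"
```

```text
t: 9.67
tool_pos: [0.4485, 0.1642, 0.0118]
tcp_rot: [[0.984, 0.18, 0.0], [0.18, -0.984, 0.002], [0.0, -0.002, -1.0]]
force: [-0.9, -0.3, 6.3]
opening: 0.388
tcp lane y 0.1061240561212687 x -0.0662539092291893
0.012162833776087512
0.6197847073999114 0.08631626244135492 0.02776015341977303
shift [ 0.1545  0.1073 -0.086 ] rot [-0.0019  0.2091  0.0026] rows>= 5.0 toolx yaw 10.4 q [-0.04  0.55 -0.43  2.11  0.42  0.56 -0.6 ]
```

```bash
python3 -m pendant '[[0.3,0,0,-0.02,0,0,0],[0.3,0,0,-0.055,0,0,0],[0.3,0,0,-0.095,0,0,0],[0.3,0.02,0.015,-0.12,0,0,0],[0.3,0.05,0.035,-0.12,0,0.05,0],[0.3,0.08,0.055,-0.12,0,0.1,0],[0.3,0.11,0.075,-0.12,0,0.15,0],[0.3,0.14,0.095,-0.11,-0.002,0.209,0.0026],[0.3,0.1545,0.1073,-0.1,-0.002,0.209,0.0026],[0.3,0.1545,0.1073,-0.086,-0.002,0.209,0.0026],[0.3,0.1545,0.1073,-0.086,-0.002,0.209,0.0026],[0.3,0.1545,0.1073,-0.086,-0.002,0.209,0.0026]]'; python3 - <<'E'
from h import *
go(.6198,.0863,.0305,10.2,12)
f=grab('scene','sc3'); P=cloud(f)
L=np.stack([(P[...,:2]-O)@U,(P[...,:2]-O)@[-U[1],U[0]],P[...,2]],-1); z=L[...,2]
m=(z>.085)&(z<.135)&(L[...,0]>.055)&(L[...,0]<.14)&(abs(L[...,1])<.07)
print('held',m.sum(),np.percentile(L[m],[1,50,99],axis=0).round(4))
m=(z>.03)&(z<.05)&(L[...,0]>-.01)&(L[...,0]<.035)&(abs(L[...,1])<.055)
print('first',m.sum(),np.percentile(L[m],[1,50,99],axis=0).round(4))
cv2.imwrite('pics/c5.png',cv2.resize(f['frame'][180:300,190:360,::-1],None,fx=4.5,fy=4.5,interpolation=cv2.INTER_CUBIC))
E
```

```text
t: 10.67
tool_pos: [0.6174, 0.0862, 0.0954]
tcp_rot: [[0.964, 0.177, 0.2], [0.174, -0.984, 0.036], [0.203, -0.0, -0.979]]
force: [-0.8, -0.1, -1.4]
opening: 0.383
shift [-0.0109  0.0004  0.064 ] rot [-0.0005  0.0052  0.0002] rows>= 2.0 toolx yaw 10.2 q [ 0.17  0.51 -0.45  1.91  0.4   0.59 -0.34]
held 361 [[ 0.0569 -0.0507  0.0962]
 [ 0.0925  0.0143  0.1204]
 [ 0.1179  0.0517  0.1343]]
first 169 [[ 0.0003 -0.0297  0.0304]
 [ 0.02    0.02    0.0405]
 [ 0.0326  0.0544  0.0453]]
```

View pics/c5.png

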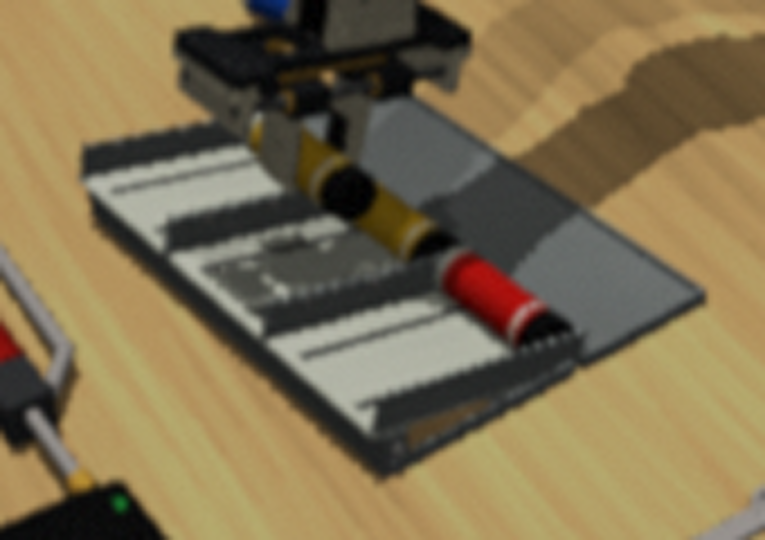

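The second cartridge is held above the lane (crop 330,180), cap to the same side, with the first at the stop. Descending.

```bash
python3 -m pendant '[[0.3,-0.004,0,0.022,0,0.005,0],[0.3,-0.008,0,0.042,0,0.005,0],[0.3,-0.0109,0,0.055,0,0.005,0],[0.3,-0.0109,0,0.061,0,0.005,0],[0.3,-0.0109,0,0.063,0,0.005,0],[0.3,-0.0109,0,0.064,0,0.005,0],[0.3,-0.0109,0,0.064,0,0.005,0]]' | grep -E 'force|pos'; python3 -m pendant '[[0.3,0,0,0.001,0,0,0],[0.3,0,0,0.0015,0,0,0],[0.3,0,0,0.0015,0,0,0]]' | grep -E 'force|pos'
```

```text
tool_pos: [0.6224, 0.0872, 0.0329]
force: [0.1, 0.9, -1.4]
tool_pos: [0.6223, 0.0866, 0.0309]
force: [0.9, 0.1, -1.1]
```

```bash
python3 -m pendant '[[0.3,0,0,0.001,0,0,0],[0.3,0,0,0.0017,0,0,0],[0.3,0,0,0.0017,0,0,0]]' | grep -E 'force|pos'; python3 -m pendant '[[0.3,0,0,0.0007,0,0,0],[0.3,0,0,0.001,0,0,0],[0.3,0,0,0.001,0,0,0]]' | grep -E 'force|pos'
```

```text
tool_pos: [0.6222, 0.0866, 0.0285]
force: [-0.4, -0.7, -1.3]
tool_pos: [0.6223, 0.0867, 0.0282]
force: [-3.7, -1.6, 6.2]
```

Contact. Release gently and lift away.

```bash
python3 -m pendant '[[0.42,0,0,0,0,0,0],[0.44,0,0,-0.0005,0,0,0],[0.46,0,0,-0.0005,0,0,0],[0.48,0,0,-0.0005,0,0,0],[0.5,0,0,-0.0005,0,0,0],[0.5,0,0,-0.0005,0,0,0],[0.5,0,0,-0.005,0,0,0],[0.5,0,0,-0.012,0,0,0],[0.5,0,0,-0.02,0,0,0],[0.5,0,0,-0.035,0,0,0],[0.5,0,0,-0.06,0,0,0],[0.5,0,0,-0.09,0,0,0],[0.5,0,0,-0.12,0,0,0],[0.5,0,0,-0.15,0,0,0],[0.5,0,0,-0.18,0,0,0],[0.5,0,0,-0.2,0,0,0],[0.5,0,0,-0.2,0,0,0]]'; python3 - <<'E'
from h import *
f=grab('scene','sc4'); P=cloud(f)
L=np.stack([(P[...,:2]-O)@U,(P[...,:2]-O)@[-U[1],U[0]],P[...,2]],-1); z=L[...,2]
for a,b in((-.01,.032),(.032,.075)):
  m=(z>.003+.213*L[...,0]+.024)&(z<.06)&(L[...,0]>a)&(L[...,0]<b)&(abs(L[...,1])<.055)
  print(m.sum(),np.percentile(L[m],[1,50,99],axis=0).round(4))
cv2.imwrite('pics/c6.png',cv2.resize(f['frame'][140:300,190:400,::-1],None,fx=3.75,fy=3.75,interpolation=cv2.INTER_CUBIC))
E
```

```text
t: 13.47
tool_pos: [0.5832, 0.0799, 0.2293]
tcp_rot: [[0.96, 0.177, 0.217], [0.174, -0.984, 0.037], [0.22, 0.002, -0.976]]
force: [0.4, 0.3, 0.1]
opening: 0.499
198 [[-0.0029 -0.0523  0.0314]
 [ 0.0189  0.0063  0.0411]
 [ 0.029   0.053   0.0463]]
229 [[ 0.035  -0.0528  0.0403]
 [ 0.0547  0.0074  0.0479]
 [ 0.0687  0.0543  0.0531]]
```

View pics/c6.png

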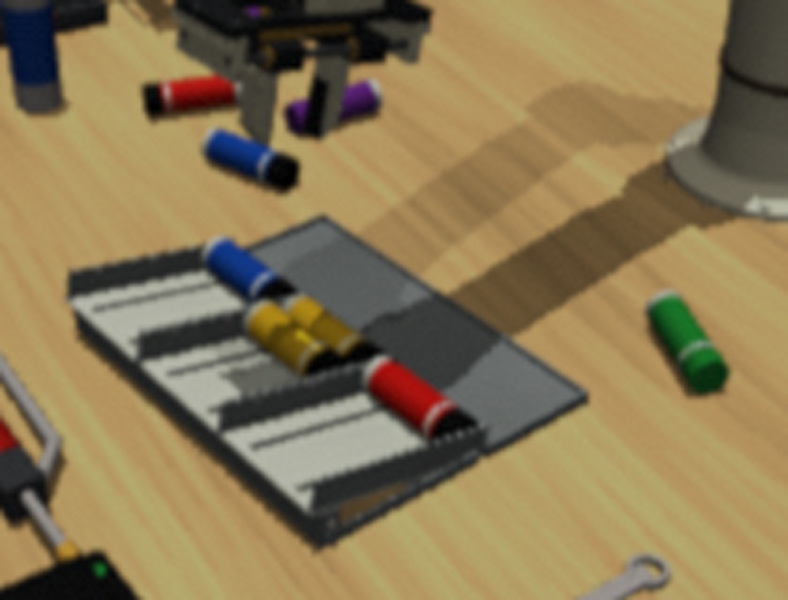

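Both yellow cartridges lie one behind the other at the stop (crop 285,340 and 330,325), caps on the same side as red and blue. The depth medians are about 36 mm apart, which fits cartridges touching. Everything else is where it was, and the gripper is clear.

```bash
python3 -c "
from rig import ctrl
ctrl.sign_off()"
```

```text
the job is handed in; nothing more can be done
```

Yellow was the missing colour and the middle lane was the empty one, so I loaded both yellow cartridges there. The bench one, which lay reversed, went in first, turned end for end. The apron one went in behind it. Each was lowered until it lightly touched the lane floor (under 11 N), then released to roll down to the stop.

**Last checks:**
- **Position:** the scene picture and depth show both cartridges in the middle lane, touching each other, at the stop and level with red and blue.
- **Caps:** they face the same side as those on red and blue.
- **Surroundings:** the gripper was about 0.2 m clear, and nothing else in view had moved. I did not take a last top picture, and the last crop leaves out the screwdriver and jar and most of the wrench.
- **Time:** about 13.5 s of the 51 s allowed.

**One doubt:** the last joint read −2.571 rad for a moment on the way to the first grasp, against a listed limit of −2.57. The interface reported nothing wrong, and I backed off about 5° before grasping.

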